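# Bring the magnetic stirrer under the burette and switch it on

## Task

Slide the magnetic stirrer, with the beaker standing on its plate, along the bench until the spout tip of the bottle-top burette is over the middle of the beaker. Then switch the stirrer on by turning its knob clockwise until it clicks over to the on mark. Keep the stirrer on the bench and the beaker standing in place on the plate, and do not knock the burette or move the other things on the bench.

Things in the scene. Friction and masses are not known exactly. Their poses are not given: they have to be found in the camera images.
- stirrer: Magnetic stirrer, a low white box 180 mm (x) by 140 mm (y), 46 mm high, loose on the bench on 4 mm feet; about 0.75 kg, weight near its middle; 3 to 7 N slide it. Origin: middle of its underside, on the bench. +x points to its back (round plate), -x to its front (grey panel with the knob). Front and back faces lie 90 mm, side faces 70 mm from the origin, upright, from 4 to 46 mm high.
- plate_center (a point): Centre of the stirrer's round steel plate (116 mm across), at the plate's top, 27 mm behind the stirrer's origin and 52 mm above the bench.
- knob (a joint): Angle of the stirrer's knob in rad: 0 = off, 1.05 (60 degrees) = on, with a firm stop at each; grows as the knob turns clockwise seen from above. An over-centre mechanism holds it at either stop: it takes about 0.1 N m to start turning it, less and less up to the crest at 0.52 rad, and beyond that it snaps on to 1.05 by itself.
- knob_grip (a point): On the knob's upright axis, 75 mm above the bench, 61 mm in front of the stirrer's origin. Black 40 mm disc with a grip bar across it, 40 mm long (this point's x), 14 mm thick (y), 57 to 87 mm above the bench; the panel is at 46 mm. A white line marks its +x end: at off it points 30 degrees left (stirrer's +y) of the stirrer's +x, at on 30 degrees right, to the larger of two white dots.
- beaker: Open white plastic beaker, 68 mm across and 85 mm tall, wall 3 mm, 0.09 kg, with a dark stirring bar in it, standing loose on the middle of the stirrer's plate. Origin: middle of its underside; z is up.
- beaker_mouth (a point): Centre of the beaker's mouth (62 mm across), 137 mm above the bench while it stands on the plate.
- burette: Bottle-top burette: amber reagent bottle 86 mm across with a white dispenser head (two side hand wheels, 100 mm over them), 285 mm tall, fixed to the bench. Origin: middle of the bottle's underside. From the head a thin white spout tube (8 mm) runs 190 mm along its -x at 208 mm height and turns down at its end.
- spout_tip (a point): Lower end of the burette's spout, pointing down, 160 mm above the bench, 190 mm from the bottle's axis; the beaker passes 23 mm beneath it.
- rack: Bystander: white wire rack 91 mm by 179 mm with capped sample bottles, 94 mm high, loose. Origin: middle of its underside.
- reader: Bystander: black hand-held code reader on a stand with a round 96 mm foot, about 190 mm high, loose. Origin: middle of its foot.
- sample: Bystander: a single capped sample bottle, 38 mm across and 90 mm tall, loose. Origin: middle of its underside.

How it is judged:
By the outcome, as a careful person would: the job done as asked, in the order asked, and still so for the second after the job is handed in, with the robot touching nothing.
It also fails if it takes over 72 s, if anything falls off the work surface, if the arm or the gripper's body presses on something with over 40 N, if the wrist force passes 120 N, or if a joint passes its speed limit or range.

## Robot

A 6-joint arm with a two-finger parallel gripper is mounted at the origin on the work surface. World frame = base frame: x ahead of the robot, y to its left, z up, the work surface at z = 0. Lengths are in m, angles in rad, forces in N, time in s.
With the tool pointing down it reaches from about 0.3 to 0.875 m from the base axis. Payload 6.4 kg.
Tool frame: the origin (TCP) lies between the finger pads; the fingertips stand 19 mm ahead of it and the grasp point (between the pads) is the TCP (ctrl.tips_ahead is the z of the fingertips in the tool frame, in m); z points along the fingers, y is the line along which they close (so a half turn about z gives the same grasp; the last joint's range is limited). The gripper opens to 85 mm and grips with 20 to 120 N. Pads are 22 mm wide; open, the fingers measure 114 mm over their backs; the gripper's body (76 mm by 85 mm) begins 54 mm behind the grasp point. The pads swing forward as they close: fully open they stand 13 mm farther back than shut.
Start: joints at [-1.32, 0.181, 1.607, -0, 1.354, -0.206], TCP at [0.254, -0.516, 0.228] pointing down, gripper open.
Joint ranges: [-2.99, 2.99], [-0.89, 2.07], [0.3, 2.58], [-1.14, 4.28], [0, 2.63], [-3.12, 3.12]. Speed limits (rad/s): [2.57, 2.57, 3.01, 3.14, 3.14, 3.14].

## Interface

Orientations are given as a unit quaternion [w, x, y, z].
In Python, from bench import readout, vision, ctrl gives the robot as it stands.
- The arm moves only by the tool play_rows, never from a script. Its arguments are lists of equal length, an entry for each row: "xyz": the shift along the tool's x, y, z in mm, a list of three; "rot": the turn, a rotation vector about the tool's x, y, z in rad, a list of three; "grip": the opening, from 0 (shut) to 1 (fully open). In form: {"xyz": [[x, y, z], ...], "rot": [[rx, ry, rz], ...], "grip": [grip, ...]}. A call has exactly 10 rows; each row is the pose to reach, as a shift and turn from the pose commanded when the call began, along the tool's axes at that moment; what a row does not reach only later rows make up. A row lasts 1/8 s, in which the tool goes at most 62.5 mm and 10.7 degrees, less where a joint would pass 70% of its speed; a pose out of reach is approached as far as the arm can. A call with a gripper value outside its range is refused whole. The fingers move at their own pace and stop on an object; the grip force is fixed at half the most. Time passes only in rows, so rows that repeat a pose let the fingers close, or fill a call up. It gives the time, the measured TCP pose, the force, the opening and the grip force at its end, in the units of the state.
- readout.get_obs(): the state, without advancing time (a new reading comes with each control period).
- vision.camera(name): name is "scene" or "side" or "wrist"; returns a dict with "color" (384x512x3 uint8, red, green, blue), "depth" (384x512 float32, m along the optical axis (not along the pixel's ray), 0 where there is no reading), "camera_matrix" (3x3 intrinsics, pixels), "extrinsics" (4x4, takes a point from camera to world coordinates); the wrist camera has in their place "hand_eye" (4x4, takes a point from camera to tool coordinates, whose origin is the TCP and whose axes are the flange's). Camera axes: x right, y down, z forward; pixel columns grow to the right and rows downward; lengths in m; the calibration is good to about 2 mm. A picture is of the moment at which its call begins: read the wrist's pose just before it.
- ctrl.hand_in(): hands the job in; it is judged then, once.
The state is a dict: "time_s": time; "q": joint angles; "dq": joint speeds; "joint_efforts": joint torques, N m; "eef_pos": TCP position; "eef_rot": TCP orientation; "wrist_force": force on the tool from outside, world axes, zero at the start; "torque": the same for the moment, N m; "opening": opening from 0.0 (shut) to 1.0 (fully open); "grasp_force": force on a finger pad.
Only numpy, scipy, OpenCV 4.12 (cv2) and the standard library are available. Lean on these libraries where they do the work, as an engineer would, in place of code of your own. Each camera call takes 0.05 s, during which the arm holds its last target. There are 200 camera calls.

## Working session

There is one attempt and no reset: what is moved stays moved. The work goes in short steps, Python scripts to look and compute and a tool call to move; the robot and the scene stay as the last step left them, time stands still between calls to the robot, and variables do not carry over. Pictures are saved under pics/ and viewed, at most 11 in all, crops included, and the job is handed in when it is done.

Besides the shell and the picture viewer there is one more tool, called after "Emit:" as name(argument=value, ...) on one line, values as JSON. play_rows: Moves the arm, as the interface text tells. Its arguments: {"type":"object","properties":{"xyz":{"type":"array","items":{"type":"array","items":{"type":"number"}}},"rot":{"type":"array","items":{"type":"array","items":{"type":"number"}}},"grip":{"type":"array","items":{"type":"number"}}},"required":["xyz","rot","grip"]}

```bash
mkdir -p pics; ls; python3 - <<'E'
from bench import readout, vision, ctrl
import cv2, numpy as np
o=readout.get_obs(); print({k:np.round(v,3) for k,v in o.items()}, ctrl.tips_ahead)
for n in("scene","side"):
    c=vision.camera(n); cv2.imwrite(f"pics/{n}0.png",c["color"][:,:,::-1])
    np.savez(f"pics/{n}0.npz",**c)
    print(n,c["camera_matrix"],c["extrinsics"].round(3))
a=[cv2.imread(f"pics/{n}0.png") for n in("scene","side")]
E
```

```text
pics
{'time_s': np.float64(0.0), 'q': array([-1.32 ,  0.182,  1.608,  0.   ,  1.354, -0.206]), 'dq': array([ 0.002,  0.   , -0.001, -0.001, -0.001, -0.001]), 'joint_efforts': array([-1.0000e-03, -4.4487e+01, -3.5134e+01, -0.0000e+00,  9.0000e-03,
        0.0000e+00]), 'eef_pos': array([ 0.253, -0.515,  0.227]), 'eef_rot': array([-0.001,  0.974,  0.226, -0.   ]), 'wrist_force': array([ 0.173, -0.246,  0.007]), 'torque': array([ 0.005, -0.016, -0.029]), 'grasp_force': np.float64(0.0), 'opening': np.float64(0.999)} 0.019
scene [[363.76334191   0.         256.9287396 ]
 [  0.         363.76334191 187.54646444]
 [  0.           0.           1.        ]] [[ 0.06   0.796 -0.602  1.415]
 [ 0.998 -0.039  0.048 -0.085]
 [ 0.015 -0.604 -0.797  1.184]
 [ 0.     0.     0.     1.   ]]
side [[432.55591931   0.         258.74212439]
 [  0.         432.55591931 190.45365826]
 [  0.           0.           1.        ]] [[ 0.977 -0.162  0.139  0.404]
 [-0.213 -0.763  0.61  -0.962]
 [ 0.008 -0.626 -0.78   1.283]
 [ 0.     0.     0.     1.   ]]
```

View pics/scene0.png

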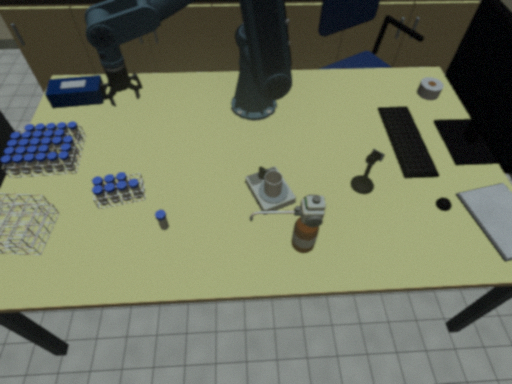

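View pics/side0.png

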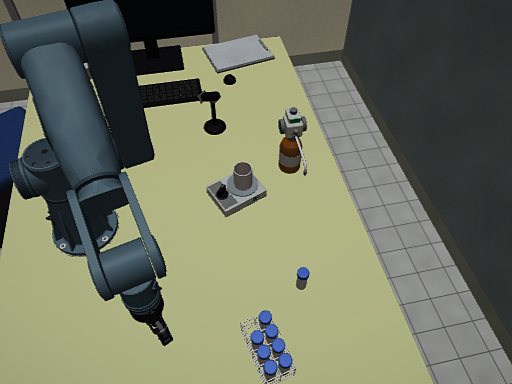

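Scene: stirrer near (270,188), beaker (272,183), spout tip (252,217), burette (306,225), reader (367,172). Side: beaker (242,177), knob (222,191), spout tip (306,173), sample (303,278). Next I'll zoom in.

```bash
cat > h.py <<'E'
import numpy as np, cv2
from bench import readout, vision, ctrl
from scipy.spatial.transform import Rotation as R
def load(n): return dict(np.load(f"pics/{n}.npz"))
def pose():
    o=readout.get_obs(); T=np.eye(4); q=o["eef_rot"]; T[:3,:3]=R.from_quat([*q[1:],q[0]]).as_matrix(); T[:3,3]=o["eef_pos"]; return o,T
def ray(c,u,v):
    E=c["extrinsics"]; d=np.linalg.inv(c["camera_matrix"])@[u,v,1]; return E[:3,3],E[:3,:3]@d
def onplane(c,u,v,z):
    p,d=ray(c,u,v); return p+d*(z-p[2])/d[2]
def tri(a,pa,b,pb):
    p,d=ray(a,*pa);q,e=ray(b,*pb); s=np.linalg.lstsq(np.c_[d,-e],q-p,rcond=None)[0]
    x,y=p+d*s[0],q+e*s[1]; return (x+y)/2,np.linalg.norm(x-y)
def cloud(c):
    v,u=np.indices(c["depth"].shape); K=c["camera_matrix"]; d=c["depth"]
    P=np.stack([(u-K[0,2])/K[0,0]*d,(v-K[1,2])/K[1,1]*d,d],-1)
    return P@c["extrinsics"][:3,:3].T+c["extrinsics"][:3,3]
E
python3 - <<'E'
from h import *
a=load("scene0")["color"][155:255,235:335,::-1]; b=load("side0")["color"][100:220,190:320,::-1]
f=lambda i,s:cv2.resize(i,None,fx=s,fy=s,interpolation=cv2.INTER_CUBIC)
A=f(a,4);B=f(b,3.0); B=f(b,400/130)
h=max(A.shape[0],B.shape[0]); m=np.zeros((h,800,3),np.uint8); m[:A.shape[0],:400]=A; m[:B.shape[0],400:]=B[:,:400]
cv2.imwrite("pics/z1.png",m)
for n,(y0,y1,x0,x1) in dict(scene0=(155,255,235,335),side0=(100,220,190,320)).items():
    c=load(n); P=cloud(c)[y0:y1,x0:x1].reshape(-1,3); d=c["depth"][y0:y1,x0:x1].ravel(); P=P[d>0]
    print(n,len(P),(d>0).mean())
    for z0,z1 in((.04,.047),(.047,.056),(.08,.09),(.128,.14),(.155,.2),(.2,.216),(.26,.3)):
        Q=P[(P[:,2]>z0)&(P[:,2]<z1)]
        if len(Q): print(z0,len(Q),np.median(Q,0).round(3),Q.min(0).round(3),Q.max(0).round(3))
E
```

```text
scene0 9967 0.9967
0.04 423 [0.577 0.007 0.045] [ 0.445 -0.06   0.04 ] [0.826 0.167 0.047]
0.047 414 [0.593 0.032 0.05 ] [ 0.455 -0.056  0.047] [0.826 0.17  0.056]
0.08 113 [0.601 0.045 0.085] [ 0.479 -0.004  0.08 ] [0.825 0.173 0.09 ]
0.128 175 [0.78  0.105 0.134] [0.543 0.007 0.128] [0.819 0.171 0.14 ]
0.155 53 [0.796 0.107 0.192] [ 0.771 -0.057  0.158] [0.829 0.162 0.2  ]
0.2 192 [0.782 0.058 0.21 ] [ 0.771 -0.047  0.2  ] [0.832 0.173 0.216]
0.26 244 [0.789 0.144 0.269] [0.76  0.115 0.26 ] [0.807 0.176 0.287]
side0 15543 0.9963461538461539
0.04 401 [ 0.518 -0.001  0.045] [ 0.438 -0.063  0.04 ] [0.815 0.417 0.047]
0.047 636 [0.535 0.018 0.05 ] [ 0.443 -0.064  0.047] [0.812 0.417 0.056]
0.08 123 [0.577 0.071 0.086] [ 0.473 -0.005  0.08 ] [0.809 0.421 0.09 ]
0.128 193 [0.591 0.099 0.134] [0.47  0.006 0.128] [0.811 0.442 0.14 ]
0.155 99 [0.766 0.115 0.179] [ 0.494 -0.056  0.156] [0.803 0.418 0.2  ]
0.2 150 [0.771 0.086 0.21 ] [ 0.726 -0.048  0.2  ] [0.82  0.166 0.216]
0.26 170 [0.773 0.139 0.27 ] [0.753 0.115 0.26 ] [0.799 0.183 0.29 ]
```

View pics/z1.png

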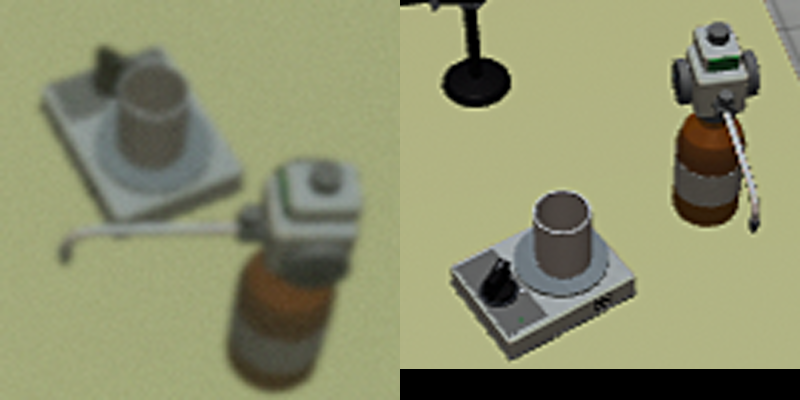

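The crops show the stirrer with its panel and knob to the robot's side and the beaker centred on the plate. The spout runs toward -y, with its tip at scene (251,220) and side (305.5,174.5).

```bash
python3 - <<'E'
from h import *
A,B=load("scene0"),load("side0")
print("tip tri",tri(A,(235+65/4,155+261/4),B,(190+354/3.077,100+230/3.077)))
for n,c in(("scene",A),("side",B)):
    P=cloud(c); m=(P[...,0]>.38)&(P[...,0]<.7)&(P[...,1]>-.12)&(P[...,1]<.16)
    # exclude spout
    s=m&(P[...,2]>.038)&(P[...,2]<.058)
    r=cv2.minAreaRect((P[s][:,:2]*1000).astype(np.float32)); print(n,"rect",np.round(r[0],1),np.round(r[1],1),r[2],s.sum(), np.round(cv2.boxPoints(r)))
    b=m&(P[...,2]>.130)&(P[...,2]<.145); Q=P[b][:,:2]*1000
    (x,y),rr=cv2.minEnclosingCircle(Q.astype(np.float32)); print(" mouth",x,y,rr,b.sum())
    k=m&(P[...,2]>.076)&(P[...,2]<.092)&(P[...,0]<.52); Q=P[k][:,:2]*1000; print(" knob",Q.mean(0),cv2.minAreaRect(Q.astype(np.float32)),k.sum())
    t=(P[...,1]<-.03)&(P[...,1]>-.09)&(P[...,0]>.68)&(P[...,0]<.85)&(P[...,2]>.15)&(P[...,2]<.22); Q=P[t]; i=Q[Q[:,2]<.195]; print(" spout down",i.mean(0),Q.min(0),Q.max(0),len(i))
    sp=(P[...,1]<.08)&(P[...,1]>-.04)&(P[...,0]>.68)&(P[...,0]<.85)&(P[...,2]>.2)&(P[...,2]<.22); Q=P[sp]; print(" spout line",Q.mean(0),np.polyfit(Q[:,1],Q[:,0],1))
    for nm,(x0,x1,y0,y1) in dict(sample=(.7,.9,-.4,-.2),reader=(.4,.8,.2,.5),rack=(.5,.9,-.65,-.35)).items():
        w=(P[...,0]>x0)&(P[...,0]<x1)&(P[...,1]>y0)&(P[...,1]<y1)&(P[...,2]>.02)&(P[...,2]<.3); Q=P[w]
        if len(Q): print(" ",nm,Q.min(0).round(3),Q.max(0).round(3))
E
```

```text
tip tri (array([ 0.77535338, -0.04902986,  0.15917448]), np.float64(0.001089432407529329))
scene rect [551.7  33. ] [180.5 140.5] 21.792993545532227 830 [[442.  65.]
 [494. -66.]
 [662.   1.]
 [609. 132.]]
 mouth 577.8143310546875 40.27947235107422 34.718536376953125 63
 knob [495.61694079  10.03220799] ((494.5545654296875, 9.575048446655273), (39.773319244384766, 16.359193801879883), 49.22267150878906) 38
 spout down [ 0.77853977 -0.05223109  0.18087859] [ 0.77091006 -0.05704419  0.16834112] [ 0.78203547 -0.03088408  0.2096387 ] 20
 spout line [0.77961942 0.01736032 0.20984609] [0.03787138 0.77896196]
  sample [ 0.7   -0.383  0.024] [ 0.708 -0.36   0.093]
  reader [0.47  0.387 0.02 ] [0.565 0.474 0.193]
  rack [ 0.5   -0.648  0.02 ] [ 0.708 -0.355  0.101]
side rect [544.8  35.1] [180.5 145.7] 22.31781578063965 1032 [[434.  68.]
 [489. -67.]
 [656.   2.]
 [601. 137.]]
 mouth 573.3795166015625 42.30950927734375 35.86125946044922 86
 knob [487.48300737   9.42717188] ((488.10504150390625, 11.250602722167969), (36.806827545166016, 13.860636711120605), 48.27560043334961) 48
 spout down [ 0.77046878 -0.05180599  0.18196012] [ 0.76509203 -0.05593071  0.16206324] [ 0.77615788 -0.03012753  0.21536659] 21
 spout line [0.77239616 0.01671072 0.211632  ] [0.03297914 0.77184506]
  reader [0.464 0.387 0.02 ] [0.565 0.478 0.199]
  rack [ 0.5   -0.649  0.02 ] [ 0.7   -0.351  0.101]
```

```bash
cat >> h.py <<'E'
def rel(p,yaw,tilt,T=None):
    """shift (mm, tool axes) and rotvec to reach TCP p, tool x at yaw deg, leaning tilt deg about tool y"""
    if T is None: T=pose()[1]
    Rt=(R.from_euler("z",yaw,degrees=True)*R.from_euler("x",180,degrees=True)*R.from_euler("y",tilt,degrees=True)).as_matrix()
    s=T[:3,:3].T@(np.array(p)-T[:3,3])*1000; r=R.from_matrix(T[:3,:3].T@Rt).as_rotvec()
    print("shift",s.round(1),"rot",r.round(3)); return s,r
E
python3 - <<'E'
from h import *
rel([.42,.20,.25],112,0)
rel([.505,.15,.16],112,-20)
print(vision.camera("wrist")["hand_eye"].round(3))
E
```

```text
shift [ 465.1 -568.8  -22. ] rot [-1.000e-03 -1.000e-03 -1.498e+00]
shift [ 519.3 -486.2   67.9] rot [-0.262 -0.282 -1.481]
[[ 0.001 -0.964 -0.267  0.069]
 [ 1.     0.001  0.    -0.   ]
 [-0.    -0.267  0.964 -0.145]
 [ 0.     0.     0.     1.   ]]
```

Emit:
play_rows(xyz=[[40, -49, -2], [85, -104, -5], [130, -159, -8], [175, -214, -10], [220, -269, -13], [265, -324, -15], [310, -379, -18], [355, -434, -20], [400, -489, -22], [440, -538, -22]], rot=[[0, 0, -0.15], [0, 0, -0.3], [0, 0, -0.45], [0, 0, -0.6], [0, 0, -0.75], [0, 0, -0.9], [0, 0, -1.05], [0, 0, -1.2], [0, 0, -1.35], [0, 0, -1.498]], grip=[1, 1, 1, 1, 1, 1, 1, 1, 1, 1])

```text
time_s: 1.4
eef_pos: [0.3954, 0.0944, 0.249]
eef_rot: [0.001, 0.557, 0.83, 0.0]
wrist_force: [0.6, -0.5, -0.8]
opening: 1.0
grasp_force: 0.0
```

```bash
python3 - <<'E'
from h import *
print(pose()[0]["q"].round(2),pose()[0]["eef_pos"])
rel([.503,.150,.16],112,-20)
rel([.503,.150,.043],112,-20)
E
```

```text
[-0.06 -0.24  1.98 -0.    1.41 -0.45] [0.39539717 0.09443933 0.24903998]
shift [ 10.7 120.5  89.2] rot [ 0.002 -0.348  0.005]
shift [ 10.8 120.4 206.2] rot [ 0.002 -0.348  0.005]
```

Emit:
play_rows(xyz=[[25, 30, 0], [45, 70, 0], [45, 120, 20], [40, 120, 60], [30, 120, 90], [30, 120, 130], [30, 120, 170], [30, 120, 195], [30, 120, 206], [30, 120, 206]], rot=[[0, 0, 0], [0, -0.1, 0], [0, -0.25, 0], [0, -0.348, 0], [0, -0.348, 0], [0, -0.348, 0], [0, -0.348, 0], [0, -0.348, 0], [0, -0.348, 0], [0, -0.348, 0]], grip=[1, 1, 1, 1, 1, 1, 1, 1, 1, 1])

```text
time_s: 2.65
eef_pos: [0.495, 0.1649, 0.0423]
eef_rot: [0.143, 0.551, 0.817, -0.097]
wrist_force: [-0.1, 0.9, 0.0]
opening: 1.001
grasp_force: 0.0
```

```bash
python3 - <<'E'
from h import *
o,T=pose(); print(o["eef_pos"],R.from_matrix(T[:3,:3]).as_matrix().round(3),o["wrist_force"])
c=vision.camera("wrist"); s=vision.camera("side")
m=np.zeros((384,800,3),np.uint8); m[:,:512]=c["color"][:,:,::-1]; m[:,512:]=cv2.resize(s["color"][100:228,180:276,::-1],(288,384)); cv2.imwrite("pics/p2.png",m)
E
```

```text
[0.49499747 0.16494893 0.04229409] [[-0.353  0.927  0.127]
 [ 0.871  0.375 -0.317]
 [-0.341 -0.001 -0.94 ]] [-0.14670724  0.90560496  0.0426623 ]
```

View pics/p2.png

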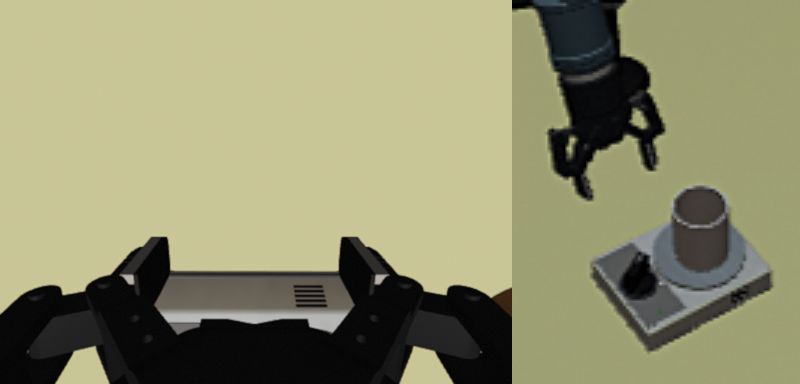

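The wrist view shows the stirrer's side face parallel to the finger line and centred between the pads (about 270 px row). Pushing slowly now.

Emit:
play_rows(xyz=[[-11.3, 0, 4.1], [-22.6, 0, 8.2], [-33.8, 0, 12.3], [-41.4, 0, 15.0], [-48.9, 0, 17.7], [-56.4, 0, 20.5], [-63.9, 0, 23.2], [-71.4, 0, 25.9], [-79.0, 0, 28.6], [-86.5, 0, 31.4]], rot=[[0, 0, 0], [0, 0, 0], [0, 0, 0], [0, 0, 0], [0, 0, 0], [0, 0, 0], [0, 0, 0], [0, 0, 0], [0, 0, 0], [0, 0, 0]], grip=[1, 1, 1, 1, 1, 1, 1, 1, 1, 1])

```text
time_s: 4.0
eef_pos: [0.53, 0.0793, 0.0427]
eef_rot: [0.144, 0.551, 0.817, -0.097]
wrist_force: [0.3, 0.4, -0.7]
opening: 0.999
grasp_force: 0.0
```

```bash
cat >> h.py <<'E'
def measure(save=None, lo=(.38,-.3), hi=(.74,.16)):
    """mouth and stirrer-top rectangle from scene and side clouds (side/scene x bias left in)"""
    for n in("scene","side"):
        c=vision.camera(n); P=cloud(c)
        if save: np.savez(f"pics/{n}{save}.npz",**c)
        sat=cv2.cvtColor(c["color"],cv2.COLOR_RGB2HSV)
        m=(P[...,0]>lo[0])&(P[...,0]<hi[0])&(P[...,1]>lo[1])&(P[...,1]<hi[1])
        s=m&(P[...,2]>.038)&(P[...,2]<.058)&(sat[...,2]>90)
        r=cv2.minAreaRect((P[s][:,:2]*1000).astype(np.float32)); print(n,"rect",np.round(r[0],1),np.round(r[1],1),round(r[2],1))
        b=m&(P[...,2]>.130)&(P[...,2]<.145)&(sat[...,2]>90); (x,y),rr=cv2.minEnclosingCircle((P[b][:,:2]*1000).astype(np.float32)); print("  mouth",round(x,1),round(y,1),round(rr,1),b.sum())
E
python3 - <<'E'
from h import *
o,T=pose();print(o["eef_pos"],o["wrist_force"]); measure(1)
E
```

```text
[0.52998132 0.07928219 0.04266668] [ 0.32556167  0.40867393 -0.71851391]
scene rect [551.8  32.3] [181.7 141.7] 23.2
  mouth 533.7 54.3 80.4 60
side rect [544.9  35.5] [179.2 143.2] 22.5
  mouth 571.9 43.1 34.5 42
```

```bash
python3 - <<'E'
from h import *
c=vision.camera("wrist"); s=load("side1"); z=load("scene1")
m=np.zeros((384,800,3),np.uint8); m[:,:512]=c["color"][:,:,::-1]; m[:192,512:]=cv2.resize(s["color"][140:220,200:320,::-1],(288,192)); m[192:,512:]=cv2.resize(z["color"][150:230,220:340,::-1],(288,192)); cv2.imwrite("pics/p3.png",m)
E
```

```text
(no output)
```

View pics/p3.png

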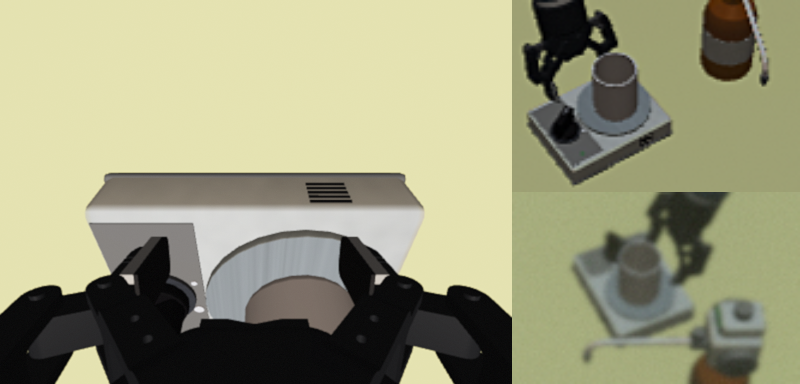

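The fingertips ran over the top of the stirrer: with the gripper open they stand higher than I assumed. The scene is undisturbed. I'll measure the tips with the wrist depth.

```bash
python3 - <<'E'
from h import *
o,T=pose(); c=vision.camera("wrist"); K=c["camera_matrix"]; d=c["depth"]; v,u=np.indices(d.shape)
P=np.stack([(u-K[0,2])/K[0,0]*d,(v-K[1,2])/K[1,1]*d,d],-1)@c["hand_eye"][:3,:3].T+c["hand_eye"][:3,3]
dark=c["color"].max(-1)<70
for n,sl in(("L",np.s_[225:300,95:175]),("R",np.s_[225:300,338:395])):
    Q=P[sl][dark[sl]&(d[sl]>0)]*1000; print(n,Q.min(0).round(1),Q.max(0).round(1)); 
    W=Q[Q[:,2]>Q[:,2].max()-6]; print(W.mean(0).round(1), np.percentile(Q[:,2],[50,90,98]).round(1))
print(rel([.495,.165,.043],112,-20), rel([.495,.165,.024],112,-20))
E
```

```text
L [-37.6 -56.  -76.9] [ 18.2 -28.6   6.6]
[-30.  -49.1   3.5] [-42.4 -18.5   3.8]
R [-19.2  31.  -77.2] [18.8 82.3  4.5]
[-16.7  79.7   3.5] [-41.8 -24.7 -19.7]
shift [ 86.6  -0.3 -31.8] rot [-0.    -0.001 -0.   ]
shift [ 93.   -0.3 -13.9] rot [-0.    -0.001 -0.   ]
(array([ 86.56888151,  -0.31015805, -31.77946799]), array([-0.0001699 , -0.00117296, -0.00046697])) (array([ 93.04631756,  -0.3101536 , -13.91769814]), array([-0.0001699 , -0.00117296, -0.00046697]))
```

```bash
python3 - <<'E'
from h import *
o,T=pose(); c=vision.camera("wrist"); K=c["camera_matrix"]; d=c["depth"]; v,u=np.indices(d.shape)
P=np.stack([(u-K[0,2])/K[0,0]*d,(v-K[1,2])/K[1,1]*d,d],-1)@c["hand_eye"][:3,:3].T+c["hand_eye"][:3,3]
for p in((155,241),(160,241),(164,245),(166,255),(165,265),(145,255),(140,268),(150,270),(345,241),(350,241),(345,260),(365,260)):
    print(p,(P[p[1],p[0]]*1000).round(1),c["color"][p[1],p[0]])
E
```

```text
(155, 241) [ 11.7 -44.3 -25.7] [58 55 53]
(160, 241) [ 11.2 -42.4 -24.6] [7 5 7]
(164, 245) [  8.  -41.6 -22.3] [7 7 7]
(166, 255) [  1.4 -41.9 -19.7] [9 8 8]
(165, 265) [ -2.7 -42.1 -22. ] [8 7 7]
(145, 255) [ 11.4 -44.2 -38.5] [58 55 53]
(140, 268) [ 11.7 -42.1 -49.3] [5 4 6]
(150, 270) [  5.9 -41.8 -41.1] [12  9 10]
(345, 241) [ 10.8  43.8 -23.6] [10  9  8]
(350, 241) [ 11.5  45.5 -25.1] [33 32 32]
(345, 260) [  2.6  43.5 -26.7] [11  9  8]
(365, 260) [ 11.8  45.6 -43.4] [42 39 39]
```

```bash
python3 - <<'E'
from h import *
o,T=pose(); c=vision.camera("wrist"); K=c["camera_matrix"]; d=c["depth"]; v,u=np.indices(d.shape)
P=np.stack([(u-K[0,2])/K[0,0]*d,(v-K[1,2])/K[1,1]*d,d],-1)@c["hand_eye"][:3,:3].T+c["hand_eye"][:3,3]
W=P@T[:3,:3].T+T[:3,3]
for p in((50,60),(450,60),(256,60),(230,222),(380,213),(280,240),(166,255),(168,255),(169,260)): print(p,(W[p[1],p[0]]*1000).round(1))
rel([.495,.165,.048],112,-35); rel([.495,.165,.008],112,-35)
E
```

```text
(50, 60) [402.2 119.5  -1.6]
(450, 60) [5.910e+02 1.962e+02 1.000e-01]
(256, 60) [499.9 159.2  -1. ]
(230, 222) [513.2  90.5  45.5]
(380, 213) [582.7 123.8  43.9]
(280, 240) [540.4  92.6  50.2]
(166, 255) [487.8  72.7  61.6]
(168, 255) [488.7  69.9  59. ]
(169, 260) [490.   67.8  60.1]
shift [ 84.6  -0.3 -36.4] rot [ 0.    -0.263  0.   ]
shift [98.2 -0.3  1.2] rot [ 0.    -0.263  0.   ]
```

Emit:
play_rows(xyz=[[35, 0, -13], [70, 0, -26], [87, 0, -32], [85, 0, -36], [85, 0, -36], [90, 0, -25], [95, 0, -10], [98, 0, -2], [98.2, 0, 1], [98.2, 0, 1]], rot=[[0, 0, 0], [0, 0, 0], [0, 0, 0], [0, -0.15, 0], [0, -0.262, 0], [0, -0.262, 0], [0, -0.262, 0], [0, -0.262, 0], [0, -0.262, 0], [0, -0.262, 0]], grip=[1, 1, 1, 1, 1, 1, 1, 1, 1, 1])

```text
time_s: 5.55
eef_pos: [0.4956, 0.1645, 0.0082]
eef_rot: [0.249, 0.534, 0.791, -0.168]
wrist_force: [0.7, -0.1, 0.6]
opening: 0.999
grasp_force: 0.0
```

```bash
cat >> h.py <<'E'
def tips():
    o,T=pose(); c=vision.camera("wrist"); K=c["camera_matrix"]; d=c["depth"]; v,u=np.indices(d.shape)
    P=np.stack([(u-K[0,2])/K[0,0]*d,(v-K[1,2])/K[1,1]*d,d],-1)@c["hand_eye"][:3,:3].T+c["hand_eye"][:3,3]
    return o,T,c,P,P@T[:3,:3].T+T[:3,3]
E
python3 - <<'E'
from h import *
o,T,c,P,W=tips(); print(o["eef_pos"],T[:3,:3].round(3),o["wrist_force"])
for p in((166,255),(168,255),(167,260)): print((P[p[1],p[0]]*1000).round(1),(W[p[1],p[0]]*1000).round(1))
f=(W[...,2]>.015)&(W[...,2]<.05)&(c["color"].min(-1)>90); Q=W[f]*1000; print(f.sum(),Q.min(0),Q.max(0))
print(T[:3,:3].T@[.375,-.927,0])
E
```

```text
[0.49556789 0.16451874 0.00822162] [[-0.306  0.928  0.214]
 [ 0.76   0.374 -0.531]
 [-0.573 -0.    -0.82 ]] [ 0.72243003 -0.08985853  0.60482557]
[  2.1 -41.5 -21. ] [451.9 161.7  24.2]
[  0.1 -41.8 -17.1] [453.1 158.   22.2]
[ -1.6 -41.9 -19.2] [453.1 157.9  24.9]
3792 [432.08802205  74.3483501   15.02177352] [583.67307579 222.6427015   48.87217584]
[-0.81975632  0.00135079  0.57267072]
```

Emit:
play_rows(xyz=[[-16.4, 0, 11.5], [-28.7, 0, 20.0], [-41.0, 0, 28.6], [-49.2, 0, 34.4], [-55.7, 0, 38.9], [-62.3, 0, 43.5], [-68.9, 0, 48.1], [-75.4, 0, 52.7], [-82, 0, 57.3], [-88.5, 0, 61.9]], rot=[[0, 0, 0], [0, 0, 0], [0, 0, 0], [0, 0, 0], [0, 0, 0], [0, 0, 0], [0, 0, 0], [0, 0, 0], [0, 0, 0], [0, 0, 0]], grip=[1, 1, 1, 1, 1, 1, 1, 1, 1, 1])

```text
time_s: 6.85
eef_pos: [0.536, 0.0656, 0.0082]
eef_rot: [0.249, 0.533, 0.791, -0.167]
wrist_force: [-2.9, 6.1, 2.4]
opening: 1.002
grasp_force: 3.1
```

```bash
python3 - <<'E'
from h import *
o,T=pose();print(o["eef_pos"],o["wrist_force"]); measure(2)
E
```

```text
[0.53596949 0.06562996 0.0081849 ] [-2.92779679  6.13278863  2.44688549]
scene rect [557.7  22.8] [180.2 185.8] 21.8
  mouth 553.7 48.6 87.8 55
side rect [550.5  15. ] [182.3 170.7] 24.0
  mouth 536.4 65.4 107.0 45
```

Emit:
play_rows(xyz=[[-6.6, 0, 4.6], [-13.1, 0, 9.2], [-19.7, 0, 13.7], [-26.2, 0, 18.3], [-32.8, 0, 22.9], [-39.4, 0, 27.5], [-45.9, 0, 32.1], [-52.5, 0, 36.7], [-59, 0, 41.2], [-65.6, 0, 45.8]], rot=[[0, 0, 0], [0, 0, 0], [0, 0, 0], [0, 0, 0], [0, 0, 0], [0, 0, 0], [0, 0, 0], [0, 0, 0], [0, 0, 0], [0, 0, 0]], grip=[1, 1, 1, 1, 1, 1, 1, 1, 1, 1])

```text
time_s: 8.2
eef_pos: [0.5658, -0.0085, 0.0082]
eef_rot: [0.249, 0.533, 0.791, -0.167]
wrist_force: [-1.8, 4.7, 2.5]
opening: 1.001
grasp_force: 3.2
```

```bash
cat >> h.py <<'E'
def meas2(cx,cy,yaw=22,save=None):
    """mouth centre: rim points (z~.137) near the predicted mouth; top rect from light points in predicted footprint"""
    for n in("scene","side"):
        c=vision.camera(n); P=cloud(c)
        if save: np.savez(f"pics/{n}{save}.npz",**c)
        r0=np.hypot(P[...,0]-cx,P[...,1]-cy); V=c["color"].min(-1)
        b=(r0<.05)&(P[...,2]>.128)&(P[...,2]<.145)&(V>60); (x,y),rr=cv2.minEnclosingCircle((P[b][:,:2]*1000).astype(np.float32)); print(n,"mouth",round(x,1),round(y,1),round(rr,1),b.sum())
E
python3 - <<'E'
from h import *
o,T=pose();print(o["eef_pos"],o["wrist_force"])
e=np.array([.375,-.927]); p=o["eef_pos"][:2]+71*.001*e+.027*np.array([.927,.375]); print("pred mouth",p); meas2(*p,save=3)
E
```

```text
[ 0.56580937 -0.00854036  0.00818663] [-1.82478755  4.68921042  2.45096599]
pred mouth [ 0.61746337 -0.06423236]
scene mouth 621.5 -65.4 35.1 80
side mouth 617.0 -63.9 34.7 55
```

Emit:
play_rows(xyz=[[-5.7, 0, 4.0], [-11.5, 0, 8.0], [-17.2, 0, 12.0], [-23, 0, 16.0], [-28.7, 0, 20.1], [-33.6, 0, 23.5], [-37.7, 0, 26.4], [-37.7, 0, 26.4], [-20, 0, 14], [10, 0, -7]], rot=[[0, 0, 0], [0, 0, 0], [0, 0, 0], [0, 0, 0], [0, 0, 0], [0, 0, 0], [0, 0, 0], [0, 0, 0], [0, 0, 0], [0, 0, 0]], grip=[1, 1, 1, 1, 1, 1, 1, 1, 1, 1])

```text
time_s: 9.55
eef_pos: [0.5611, 0.0016, 0.0084]
eef_rot: [0.249, 0.534, 0.79, -0.168]
wrist_force: [0.6, -0.2, -0.6]
opening: 0.999
grasp_force: 0.0
```

```bash
python3 - <<'E'
from h import *
o,T=pose();print(o["eef_pos"],o["wrist_force"],o["q"].round(2))
meas2(.636,-.107,save=4)
for n in("scene4","side4"):
    c=load(n);P=cloud(c);V=c["color"].min(-1)
    s=(P[...,2]>.04)&(P[...,2]<.056)&(V>95)&(np.hypot(P[...,0]-.61,P[...,1]+.117)<.125); r=cv2.minAreaRect((P[s][:,:2]*1000).astype(np.float32)); print(n,np.round(r[0],1),np.round(r[1],1),r[2])
A,B=load("scene4"),load("side4")
f=lambda i,s:cv2.resize(i,None,fx=s,fy=s,interpolation=cv2.INTER_CUBIC)
m=np.hstack([f(A["color"][195:255,230:290,::-1],6.5),f(B["color"][140:200,270:330,::-1],6.5)]); cv2.imwrite("pics/z4.png",m)
rel([.50,.05,.2],202,-35)
E
```

```text
[0.56106048 0.00155783 0.0083784 ] [ 0.62893049 -0.1742876  -0.61179427] [ 0.11  0.49  1.87 -0.87  0.81  0.36]
scene mouth 638.6 -108.3 35.1 88
side mouth 633.3 -105.6 34.7 57
scene4 [ 612.4 -116. ] [183.  139.2] 22.336566925048828
side4 [ 606.3 -112.7] [179.6 141.2] 22.31173324584961
shift [ -56.7  -38.4 -194.9] rot [-0.9   -0.002 -1.285]
```

View pics/z4.png

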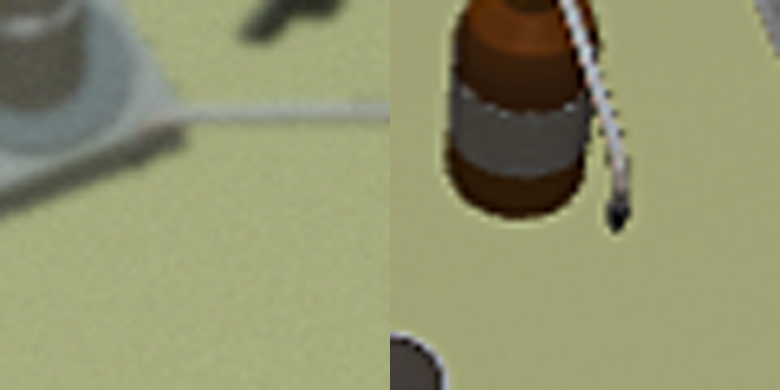

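```bash
python3 - <<'E'
from h import *
A,B=load("scene0"),load("side0")
print("side ray z=.16",onplane(B,304.8,175.5,.16),onplane(B,305.1,173,.168))
# dark nozzle pixels in scene0 crop & rays
g=A["color"][205:228,240:262].astype(int).min(-1); bg=np.median(A["color"][205:228,240:262].reshape(-1,3),0); d=np.abs(A["color"][205:228,240:262].astype(int)-bg).sum(-1)
print(d[:, ::1])
for v in (219,220,221,222): print(v,onplane(A,251.2,v,.16))
E
```

```text
side ray z=.16 [ 0.77305567 -0.05224072  0.16      ] [ 0.77457002 -0.04808058  0.168     ]
[[  3.  10.   2.   1.   6.   2.   2.   7.   4.   4.   1.   0.   5.   2.
    3.   7.  11.  51. 114. 189. 192. 114.]
 [  6.   6.   6.   2.   3.   4.   3.   2.   1.   1.   1.   9.   6.   4.
   13.   9.   4.  17.  70. 150. 208. 152.]
 [  3.   7.   2.   8.   8.   7.   2.   1.   2.   2.   3.   1.   6.   3.
    2.   5.   3.   7.  42. 113. 187. 192.]
 [  7.   2.   4.   3.   5.   6.  11.   8.   2.   4.   3.   3.   1.   5.
    3.   4.  11.   5.  30.  81. 140. 189.]
 [  4.   1.   5.   3.   9.  13.   6.   5.   3.   5.   7.   5.   2.   7.
    2.   4.   3.   5.   9.  43.  93. 169.]
 [  1.   8.   4.   1.   0.   3.   4.   2.   7.   4.   4.   6.   6.   1.
    5.   7.   3.   8.  10.  18.  58. 117.]
 [  3.   6.   9.   5.  11.   6.   7.   6.   6.   5.   6.   8.  11.   9.
    8.  15.  23.  21.  23.  30.  45.  59.]
 [  7.   4.   5.   5.   2.   5.   2.   2.   3.   4.  11.   5.  23.  23.
   23.  30.  36.  42.  44.  48.  51.  55.]
 [  4.   4.   2.   2.   6.   8.   1.   4.   1.   5.  11.  26.  30.  38.
   43.  45.  43. 
[... 1104 characters left out ...]
 2.   5.   3.   3.   5.   8.
    3.   2.   2.   2.   2.   6.   2.   2.]
 [  4.   7.   3.   3.   4.   1.   8.   7.  10.   6.  11.   9.   5.   2.
    3.   7.   1.   8.  10.   9.   2.   4.]
 [  7.   6.  13.  11.   3.   5.   6.   3.   5.   6.   3.   5.  10.   3.
    3.   4.   4.  11.   5.   4.   1.   5.]
 [  4.   5.   5.  11.   4.   4.   2.   2.   5.   7.   8.  13.   3.  12.
    6.   6.   8.   4.   4.   5.   4.   5.]
 [  4.   5.   5.   2.   6.   3.   8.  15.   5.   4.   4.   7.  11.  13.
    4.   7.   9.   3.   8.   9.   5.   1.]]
219 [ 0.77145165 -0.04937335  0.16      ]
220 [ 0.77533952 -0.04957036  0.16      ]
221 [ 0.77921226 -0.0497666   0.16      ]
222 [ 0.78306996 -0.04996208  0.16      ]
```

```bash
python3 - <<'E'
from h import *
T=pose()[1]
rel([.54,.03,.2],112,-35); rel([.471,-.173,.25],202.2,-35)
# intermediate rotation steps: world-z rotation
for y in range(112,203,15): print(y, rel([.54-(y-112)/90*.069,.03-(y-112)/90*.203,.25],y,-35) and "")
E
```

```text
shift [ -84.3   -8.9 -175.7] rot [ 0.    -0.001  0.003]
shift [-245.7 -149.4 -123.7] rot [-0.902 -0.002 -1.288]
shift [-112.9   -9.  -216.7] rot [ 0.    -0.001  0.003]
112 
shift [-135.   -32.4 -201.2] rot [-0.15  -0.002 -0.212]
127 
shift [-157.2  -55.8 -185.7] rot [-0.3   -0.002 -0.426]
142 
shift [-179.3  -79.2 -170.2] rot [-0.45  -0.002 -0.641]
157 
shift [-201.4 -102.6 -154.7] rot [-0.6   -0.002 -0.856]
172 
shift [-223.5 -126.  -139.2] rot [-0.75  -0.002 -1.07 ]
187 
shift [-245.7 -149.4 -123.7] rot [-0.9   -0.002 -1.285]
202
```

Emit:
play_rows(xyz=[[-16, -8, -65], [-60, -9, -125], [-105, -9, -190], [-125, -25, -205], [-145, -45, -194], [-165, -65, -180], [-185, -85, -166], [-205, -107, -152], [-225, -128, -138], [-245.7, -149.4, -123.7]], rot=[[0, 0, 0], [0, 0, 0], [-0.1, 0, -0.14], [-0.2, 0, -0.28], [-0.31, 0, -0.44], [-0.42, 0, -0.6], [-0.54, 0, -0.77], [-0.66, 0, -0.94], [-0.78, 0, -1.11], [-0.902, -0.002, -1.288]], grip=[1, 1, 1, 1, 1, 1, 1, 1, 1, 1])

```text
time_s: 10.9
eef_pos: [0.4809, -0.1347, 0.2429]
eef_rot: [0.262, 0.142, 0.954, -0.035]
wrist_force: [0.5, -0.0, -0.2]
opening: 0.998
grasp_force: 0.0
```

```bash
python3 - <<'E'
from h import *
o,T=pose();print(o["eef_pos"],o["wrist_force"],o["q"].round(2)); print(T[:3,:3].round(3))
rel([.471,-.173,.12],202.2,-35);rel([.471,-.173,.008],202.2,-35)
E
```

```text
[ 0.4808784  -0.13470341  0.24290219] [ 0.50264607 -0.04849506 -0.22797061] [-0.63 -0.4   2.19  0.23  0.85 -2.01]
[[-0.823  0.289  0.489]
 [ 0.252  0.957 -0.141]
 [-0.509  0.007 -0.861]]
shift [ 61.  -40.4 106.4] rot [-0.363 -0.071 -0.576]
shift [118.  -41.2 202.8] rot [-0.363 -0.071 -0.576]
```

Emit:
play_rows(xyz=[[-2, -12, -2], [-4, -24, -3], [-5, -36, -5], [-5, -39.5, -5.6], [25, -40, 45], [55, -40, 96], [80, -41, 138], [100, -41, 172], [114, -41, 196], [118, -41.2, 202.8]], rot=[[-0.09, -0.018, -0.144], [-0.18, -0.036, -0.288], [-0.27, -0.053, -0.432], [-0.363, -0.071, -0.576], [-0.363, -0.071, -0.576], [-0.363, -0.071, -0.576], [-0.363, -0.071, -0.576], [-0.363, -0.071, -0.576], [-0.363, -0.071, -0.576], [-0.363, -0.071, -0.576]], grip=[1, 1, 1, 1, 1, 1, 1, 1, 1, 1])

```text
time_s: 12.15
eef_pos: [0.5183, -0.1295, 0.0817]
eef_rot: [0.249, -0.159, 0.954, 0.05]
wrist_force: [-0.1, 0.6, 0.3]
opening: 0.999
grasp_force: 0.0
```

```bash
python3 - <<'E'
from h import *
o,T,c,P,W=tips();print(o["eef_pos"],o["wrist_force"],o["q"].round(2)); print(T[:3,:3].round(3))
rel([.471,-.173,.008],202.2,-35)
print((W[255,168]*1000).round(1))
cv2.imwrite("pics/w5.png",c["color"][:,:,::-1])
C=np.array([.610,-.116]);ex=np.array([.926,.378]);ey=np.array([-.378,.926]); d=C-o["eef_pos"][:2]; print("fwd",d@ex,"lat",d@ey)
E
```

```text
[ 0.51828573 -0.12946775  0.08167076] [-0.12636451  0.63306535  0.33632141] [-0.75  0.11  2.13  0.68  0.78 -3.12]
[[-0.825 -0.328  0.46 ]
 [-0.278  0.944  0.175]
 [-0.492  0.017 -0.871]]
shift [ 86.9 -27.3  34.2] rot [-0.013 -0.097 -0.054]
[ 525.5 -171.9   96. ]
fwd 0.09001822515800025 lat -0.02219685395220433
```

View pics/w5.png

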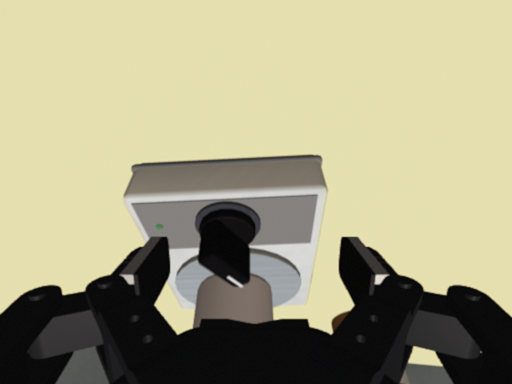

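The wrist view shows the front face (rows 160–190) and the knob's white line at (235,280). But joint 6 has reached its limit in this orientation, so I'll raise and turn half a turn about the tool axis, which gives the same lean.

Emit:
play_rows(xyz=[[-10, -3, -45], [10, -10, -50], [25, -18, -52], [37, -25, -53], [37, -25, -53], [37, -25, -53], [37, -25, -53], [37, -25, -53], [37, -25, -53], [37, -25, -53]], rot=[[0, 0, 0.18], [0, 0, 0.36], [0, 0, 0.54], [0, 0, 0.72], [0, 0, 0.9], [0, 0, 1.08], [0, 0, 1.26], [0, 0, 1.44], [0, 0, 1.62], [0, 0, 1.8]], grip=[1, 1, 1, 1, 1, 1, 1, 1, 1, 1])

```text
time_s: 13.45
eef_pos: [0.4719, -0.1735, 0.1109]
eef_rot: [0.116, 0.651, 0.715, 0.227]
wrist_force: [0.7, -0.6, -0.4]
opening: 0.998
grasp_force: 0.0
```

```bash
python3 - <<'E'
from h import *
o,T=pose();print(o["eef_pos"],o["wrist_force"],o["q"].round(2)); 
rel([.471,-.173,.108],22.2,35)
rel([.471,-.173,.108],22.2,30)
E
```

```text
[ 0.47185199 -0.17353042  0.11085222] [ 0.74200337 -0.61153343 -0.37443908] [-0.92  0.    2.17  0.64  0.92 -1.4 ]
shift [ 0.3 -2.1  2.2] rot [-0.05   0.091  1.281]
shift [ 0.3 -2.1  2.2] rot [0.006 0.016 1.282]
```

Emit:
play_rows(xyz=[[0, 0, 0], [0, 0, 0], [0, 0, 0], [0, 0, 0], [0, 0, 0], [0, -1, 1], [0, -2, 2], [0, -2, 2], [0, -2, 2], [0, -2, 2]], rot=[[-0.006, 0.01, 0.16], [-0.013, 0.023, 0.32], [-0.02, 0.035, 0.48], [-0.026, 0.047, 0.65], [-0.033, 0.059, 0.82], [-0.039, 0.071, 0.99], [-0.045, 0.082, 1.15], [-0.05, 0.091, 1.281], [-0.05, 0.091, 1.281], [-0.05, 0.091, 1.281]], grip=[1, 1, 1, 1, 1, 1, 1, 1, 1, 1])

```text
time_s: 14.7
eef_pos: [0.4711, -0.173, 0.1079]
eef_rot: [-0.057, 0.935, 0.188, 0.295]
wrist_force: [0.3, 0.1, -0.2]
opening: 0.999
grasp_force: 0.0
```

```bash
python3 - <<'E'
from h import *
o,T=pose();print(o["eef_pos"],o["q"].round(2)); 
rel([.471,-.173,.008],22.2,35)
C=np.array([.610,-.116]);ex=np.array([.926,.378]);ey=np.array([-.378,.926]); d=C-o["eef_pos"][:2]; print("fwd",d@ex,"lat",d@ey)
print(T[:3,:3].T@[.926,.378,0])
E
```

```text
[ 0.47111587 -0.17303928  0.10791209] [-0.99  0.02  2.2   0.77  0.95 -0.29]
shift [-57.4  -0.5  81.8] rot [-0.001 -0.     0.009]
fwd 0.15016755291404474 lat 0.0003201744684096291
[0.81912414 0.00754103 0.57388045]
```

Emit:
play_rows(xyz=[[-15, 0, 22], [-30, 0, 44], [-45, 0, 64], [-54, 0, 77], [-57.4, -0.5, 81.8], [-57.4, -0.5, 81.8], [-49, 0, 87.5], [-41, 0, 93.3], [-33, 0, 99], [-25, 0, 104.5]], rot=[[0, 0, 0], [0, 0, 0], [0, 0, 0], [0, 0, 0], [0, 0, 0.009], [0, 0, 0.009], [0, 0, 0.009], [0, 0, 0.009], [0, 0, 0.009], [0, 0, 0.009]], grip=[1, 1, 1, 1, 1, 1, 1, 1, 1, 1])

```text
time_s: 15.95
eef_pos: [0.5085, -0.1572, 0.0078]
eef_rot: [-0.059, 0.936, 0.183, 0.295]
wrist_force: [0.8, 0.2, -0.0]
opening: 1.001
grasp_force: 0.0
```

```bash
python3 - <<'E'
from h import *
o,T,c,P,W=tips();print(o["eef_pos"],o["wrist_force"],o["q"].round(2)); print((W[255,168]*1000).round(1))
C=np.array([.610,-.116]);ex=np.array([.926,.378]);ey=np.array([-.378,.926]); d=C-o["eef_pos"][:2]; print("fwd",d@ex,"lat",d@ey)
s=vision.camera("side")
m=np.zeros((384,800,3),np.uint8); m[:,:512]=c["color"][:,:,::-1]; m[:,512:]=cv2.resize(s["color"][140:268,190:286,::-1],(288,384)); cv2.imwrite("pics/p6.png",m)
E
```

```text
[ 0.50848386 -0.15718423  0.00782926] [ 0.84025369  0.23623093 -0.00425078] [-0.89  0.32  2.15  0.97  0.73 -0.47]
[ 483.2 -120.6   21.5]
fwd 0.10957158407566622 lat -0.00023649858465454675
```

View pics/p6.png

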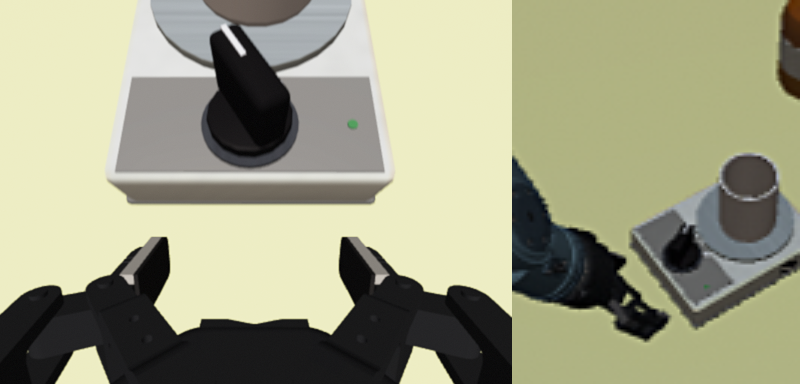

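The wrist view shows the front face parallel to the fingers and centred (stirrer mid-column about 250, fingers about 254). Pushing forward.

Emit:
play_rows(xyz=[[8.2, 0, 5.7], [14.7, 0, 10.3], [21.3, 0, 14.9], [27.8, 0, 19.5], [34.4, 0, 24.1], [41, 0, 28.7], [47.5, 0, 33.3], [54.1, 0, 37.9], [60.6, 0, 42.5], [67.2, 0, 47.1]], rot=[[0, 0, 0], [0, 0, 0], [0, 0, 0], [0, 0, 0], [0, 0, 0], [0, 0, 0], [0, 0, 0], [0, 0, 0], [0, 0, 0], [0, 0, 0]], grip=[1, 1, 1, 1, 1, 1, 1, 1, 1, 1])

```text
time_s: 17.3
eef_pos: [0.5837, -0.1269, 0.0075]
eef_rot: [-0.059, 0.936, 0.182, 0.295]
wrist_force: [-6.8, -2.3, 4.7]
opening: 1.005
grasp_force: 3.6
```

```bash
cat >> h.py <<'E'
def tomouth(off=.117):
    o,T=pose(); p=o["eef_pos"][:2]+(.0+off)*np.array([.926,.378]); print(o["eef_pos"].round(4),o["wrist_force"].round(1),"pred",p.round(4)); meas2(*p)
E
python3 - <<'E'
from h import *
tomouth()
E
```

```text
[ 0.5837 -0.1269  0.0075] [-6.8 -2.3  4.7] pred [ 0.692  -0.0827]
scene mouth 693.5 -86.9 34.6 87
side mouth 689.5 -83.7 36.4 70
```

Emit:
play_rows(xyz=[[5.7, 0, 4], [11.5, 0, 8], [17.2, 0, 12], [23, 0, 16.1], [28.7, 0, 20.1], [34.4, 0, 24.1], [40.2, 0, 28.1], [45.9, 0, 32.1], [51.6, 0, 36.2], [55.7, 0, 39]], rot=[[0, 0, 0], [0, 0, 0], [0, 0, 0], [0, 0, 0], [0, 0, 0], [0, 0, 0], [0, 0, 0], [0, 0, 0], [0, 0, 0], [0, 0, 0]], grip=[1, 1, 1, 1, 1, 1, 1, 1, 1, 1])

```text
time_s: 18.65
eef_pos: [0.6464, -0.1013, 0.0074]
eef_rot: [-0.059, 0.936, 0.182, 0.295]
wrist_force: [-7.0, -3.2, 4.1]
opening: 1.004
grasp_force: 3.7
```

```bash
python3 - <<'E'
from h import *
tomouth(); print(pose()[0]["q"].round(2))
E
```

```text
[ 0.6464 -0.1013  0.0074] [-7.  -3.2  4.1] pred [ 0.7547 -0.057 ]
scene mouth 757.1 -60.6 34.8 83
side mouth 750.3 -58.5 35.6 62
[-0.58  0.47  1.91  0.96  0.61 -0.17]
```

Emit:
play_rows(xyz=[[4.9, 0, 3.4], [9.0, 0, 6.3], [12.3, 0, 8.6], [15.6, 0, 10.9], [18, 0, 12.6], [18, 0, 12.6], [10, 0, 7], [-8, 0, -5.6], [-25, 0, -17.5], [-41, 0, -28.7]], rot=[[0, 0, 0], [0, 0, 0], [0, 0, 0], [0, 0, 0], [0, 0, 0], [0, 0, 0], [0, 0, 0], [0, 0, 0], [0, 0, 0], [0, 0, 0]], grip=[1, 1, 1, 1, 1, 1, 1, 1, 1, 1])

```text
time_s: 20.0
eef_pos: [0.5992, -0.12, 0.0075]
eef_rot: [-0.059, 0.936, 0.182, 0.295]
wrist_force: [0.4, 0.2, -1.0]
opening: 0.999
grasp_force: 0.0
```

```bash
python3 - <<'E'
from h import *
print(pose()[0]["q"].round(2),pose()[0]["eef_pos"])
meas2(.775,-.05,save=7)
A,B=load("scene7"),load("side7")
f=lambda i,s:cv2.resize(i,None,fx=s,fy=s,interpolation=cv2.INTER_CUBIC)
m=np.hstack([f(A["color"][175:245,215:285,::-1],5.5),f(B["color"][140:210,260:330,::-1],5.5)]); cv2.imwrite("pics/z7.png",m)
for n,c in(("scene",A),("side",B)):
    P=cloud(c);V=c["color"].min(-1)
    s=(P[...,2]>.04)&(P[...,2]<.056)&(V>95)&(np.hypot(P[...,0]-.75,P[...,1]+.06)<.125); r=cv2.minAreaRect((P[s][:,:2]*1000).astype(np.float32)); print(n,np.round(r[0],1),np.round(r[1],1),r[2])
    k=(P[...,2]>.07)&(P[...,2]<.092)&(np.hypot(P[...,0]-.69,P[...,1]+.083)<.035); Q=P[k][:,:2]*1000; print(" knob",Q.mean(0),cv2.minAreaRect(Q.astype(np.float32)),k.sum())
E
```

```text
[-0.67  0.42  2.    0.99  0.65 -0.28] [ 0.59923624 -0.12001548  0.00750649]
scene mouth 776.8 -52.3 35.0 86
side mouth 769.1 -50.1 35.9 58
scene [750.4 -59.8] [179.3 139.2] 21.909452438354492
 knob [695.70877427 -83.19486069] ((694.7365112304688, -83.16127014160156), (39.719661712646484, 14.164793968200684), 49.401573181152344) 56
side [743.5 -57.5] [178.1 142.1] 21.662769317626953
 knob [686.85088645 -83.32371683] ((687.6098022460938, -80.64329528808594), (41.612369537353516, 14.516255378723145), 53.77001953125) 54
```

View pics/z7.png

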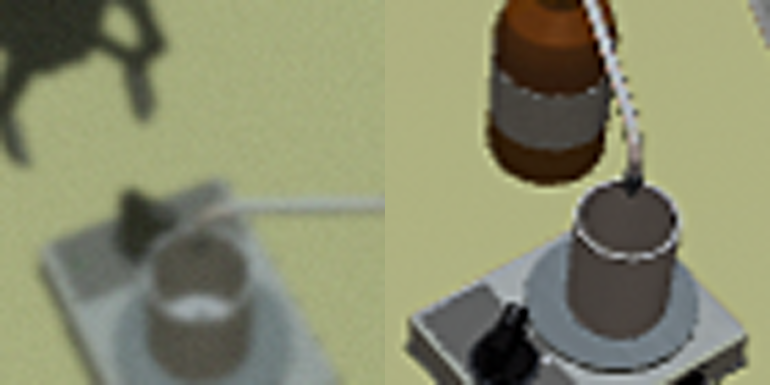

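```bash
python3 - <<'E'
from h import *
A,B=load("scene7"),load("side7")
for n,c,m,t in(("scene",A,(215+199/5.5,175+268/5.5),(251.0,220)),("side",B,(260+241/5.5,140+218/5.5),(304.9,175.3))):
    a,b=onplane(c,*m,.137),onplane(c,*t,.16); print(n,a.round(4),b.round(4),((b-a)*1000).round(1))
rel([.58,-.128,.26],22,0); rel([.691,-.082,.26],52,0)
E
```

```text
scene [ 0.7757 -0.0496  0.137 ] [ 0.7753 -0.0502  0.16  ] [-0.3 -0.6 23. ]
side [ 0.772  -0.0511  0.137 ] [ 0.7736 -0.0514  0.16  ] [ 1.6 -0.3 23. ]
shift [ 128.4   -0.9 -218.7] rot [-0.004 -0.611 -0.001]
shift [ 226.9   -1.9 -149.9] rot [ 0.156 -0.598 -0.508]
```

Both views put the spout tip within about 2 mm of the mouth centre. Next: rise to vertical, then turn so the camera faces the robot.

Emit:
play_rows(xyz=[[-15, 0, -15], [0, 0, -60], [25, 0, -100], [55, 0, -140], [85, 0, -180], [110, 0, -205], [128, -1, -218], [128.4, -1, -218.7], [128.4, -1, -218.7], [128.4, -1, -218.7]], rot=[[0, 0, 0], [0, 0, 0], [0, -0.1, 0], [0, -0.2, 0], [0, -0.3, 0], [0, -0.45, 0], [0, -0.611, 0], [0, -0.611, 0], [0, -0.611, 0], [0, -0.611, 0]], grip=[1, 1, 1, 1, 1, 1, 1, 1, 1, 1])

```text
time_s: 21.35
eef_pos: [0.5799, -0.1275, 0.2588]
eef_rot: [-0.003, 0.982, 0.191, -0.001]
wrist_force: [0.6, 0.1, 0.2]
opening: 1.001
grasp_force: 0.0
```

```bash
python3 - <<'E'
from h import *
o,T=pose(); print(o["eef_pos"],o["q"].round(2))
rel([.58,-.128,.26],142,0)
E
```

```text
[ 0.57987891 -0.12749754  0.25876069] [-0.42  0.2   1.52  0.    1.42  0.77]
shift [-0.1  0.5 -1.2] rot [-0.004 -0.005 -2.094]
```

Emit:
play_rows(xyz=[[0, 0, 0], [0, 0, 0], [0, 0, 0], [0, 0, 0], [0, 0, 0], [0, 0, 0], [0, 0, 0], [0, 0, 0], [0, 0, 0], [0, 0, 0]], rot=[[0, 0, -0.18], [0, 0, -0.36], [0, 0, -0.54], [0, 0, -0.72], [0, 0, -0.9], [0, 0, -1.08], [0, 0, -1.26], [0, 0, -1.44], [0, 0, -1.62], [0, 0, -1.8]], grip=[1, 1, 1, 1, 1, 1, 1, 1, 0.6, 0.35])

```text
time_s: 22.6
eef_pos: [0.5801, -0.1279, 0.2595]
eef_rot: [-0.002, 0.458, 0.889, 0.001]
wrist_force: [0.8, -0.3, -0.1]
opening: 0.6
grasp_force: 0.0
```

Emit:
play_rows(xyz=[[0, 0, 0], [0, 0, 0], [0, 0, 0], [0, 0, 0], [0, 0, 0], [0, 0, 0], [0, 0, 0], [0, 0, 0], [0, 0, 0], [0, 0, 0]], rot=[[0, 0, -0.18], [0, 0, -0.36], [0, 0, -0.54], [0, 0, -0.72], [0, 0, -0.9], [0, 0, -1.08], [0, 0, -1.26], [0, 0, -1.44], [0, 0, -1.62], [0, 0, -1.8]], grip=[0.35, 0.35, 0.35, 0.35, 0.35, 0.35, 0.35, 0.35, 0.35, 0.35])

```text
time_s: 23.85
eef_pos: [0.5801, -0.1279, 0.2595]
eef_rot: [0.0, -0.412, 0.911, 0.002]
wrist_force: [-0.1, 0.7, -0.0]
opening: 0.351
grasp_force: 0.0
```

```bash
python3 - <<'E'
from h import *
o,T,c,P,W=tips(); print(o["eef_pos"],o["q"].round(2),o["opening"])
rel([.692,-.0835,.2],232,0)
dark=(c["color"].max(-1)<75)&(c["depth"]>0); Q=P*1000
m=dark&(np.abs(Q[...,1])<30)&(Q[...,2]>-60)&(Q[...,2]<60)&(np.abs(Q[...,0])<20)
print(m.sum(),np.percentile(Q[m],[0,2,50,98,100],axis=0).round(1))
for s in(-1,1):
    k=m&(Q[...,1]*s>0); print(s,np.percentile(Q[k],[0,2,10,50,90,98,100],axis=0).round(1).tolist())
E
```

```text
[ 0.58013458 -0.12794775  0.25950075] [-0.42  0.2   1.52  0.    1.42 -2.84] 0.350546613936351
shift [-106.8  -55.5   59.5] rot [ 0.004  0.002 -0.052]
4204 [[-12.6 -30.  -60. ]
 [ -9.6 -27.6 -59.3]
 [  9.5 -15.  -40.3]
 [ 12.1  27.5  -9.3]
 [ 12.8  30.   -2.7]]
-1 [[-12.6, -30.0, -60.0], [-10.5, -28.1, -59.3], [-4.5, -26.4, -56.2], [9.4, -18.7, -40.0], [10.9, -15.1, -15.6], [12.1, -15.0, -8.2], [12.8, -14.9, -2.7]]
1 [[-11.2, 14.6, -60.0], [-8.1, 14.7, -59.2], [-2.5, 14.8, -56.4], [9.5, 18.8, -40.5], [11.0, 26.3, -16.9], [12.2, 28.1, -10.6], [12.7, 30.0, -7.1]]
```

```bash
python3 - <<'E'
from h import *
o,T,c,P,W=tips(); Q=P*1000
for p in((256,325),(256,340),(256,360),(256,380),(210,325),(300,325),(150,340),(360,340),(100,370)): print(p,Q[p[1],p[0]].round(1))
# knob seen from here?
k=(W[...,2]>.078)&(W[...,2]<.092)&(np.hypot(W[...,0]-.692,W[...,1]+.0835)<.04); print(k.sum())
if k.sum()>5: print((W[k].mean(0)*1000).round(1),cv2.minAreaRect((W[k][:,:2]*1000).astype(np.float32)))
E
```

```text
(256, 325) [  9.    0.6 -78.3]
(256, 340) [  9.5   0.6 -84.4]
(256, 360) [ 10.1   0.5 -91.2]
(256, 380) [ 10.1   0.5 -96.4]
(210, 325) [ 15.2 -11.  -85.6]
(300, 325) [ 15.9  11.4 -86.4]
(150, 340) [-12.6 -37.5 -60.7]
(360, 340) [-10.6  37.4 -62.8]
(100, 370) [ -6.2 -45.1 -79. ]
0
```

Emit:
play_rows(xyz=[[-20, -10, 5], [-45, -23, 15], [-70, -36, 30], [-95, -49, 45], [-106.8, -55.5, 60], [-106.8, -55.5, 80], [-106.8, -55.5, 100], [-106.8, -55.5, 110], [-106.8, -55.5, 110], [-106.8, -55.5, 110]], rot=[[0, 0, 0], [0, 0, -0.01], [0, 0, -0.03], [0, 0, -0.05], [0, 0, -0.05], [0, 0, -0.05], [0, 0, -0.05], [0, 0, -0.05], [0, 0, -0.05], [0, 0, -0.05]], grip=[0.35, 0.35, 0.35, 0.35, 0.35, 0.35, 0.35, 0.35, 0.35, 0.35])

```text
time_s: 25.2
eef_pos: [0.6941, -0.0844, 0.1514]
eef_rot: [0.001, -0.432, 0.902, 0.001]
wrist_force: [0.8, 0.5, -0.1]
opening: 0.352
grasp_force: 0.0
```

```bash
python3 - <<'E'
from h import *
o,T,c,P,W=tips(); print(o["eef_pos"],o["q"].round(2),o["wrist_force"].round(1))
k=(W[...,2]>.078)&(W[...,2]<.092)&(np.hypot(W[...,0]-.692,W[...,1]+.0835)<.04); print(k.sum())
if k.sum()>5: print((W[k].mean(0)*1000).round(1),cv2.minAreaRect((W[k][:,:2]*1000).astype(np.float32)),(P[k].mean(0)*1000).round(1))
cv2.imwrite("pics/w8.png",c["color"][:,:,::-1])
meas2(.775,-.05)
E
```

```text
[ 0.69410639 -0.08444063  0.15143273] [-0.29  0.52  1.33  0.    1.3  -2.76] [ 0.8  0.5 -0.1]
876
[690.9 -81.6  85.8] ((691.6221923828125, -80.66265869140625), (39.42171859741211, 13.71322250366211), 52.09221267700195) [-0.   4.3 65.7]
scene mouth 777.1 -53.1 34.9 88
side mouth 773.1 -51.8 34.9 37
```

View pics/w8.png

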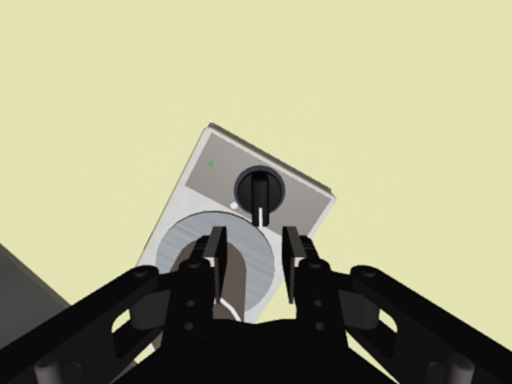

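The wrist view shows the bar (column 260) along the finger direction, measured 39 × 13.7 mm at yaw 52°, offset +4 mm in tool y. Correcting that and descending.

Emit:
play_rows(xyz=[[0, 4, 0], [-1, 4, 10], [-1, 4, 25], [-1, 4, 40], [-1, 4, 52], [-1, 4, 64], [-1, 4, 74], [-1, 4, 80], [-1, 4, 85], [-1, 4, 85]], rot=[[0, 0, 0], [0, 0, 0], [0, 0, 0], [0, 0, 0], [0, 0, 0], [0, 0, 0], [0, 0, 0], [0, 0, 0], [0, 0, 0], [0, 0, 0]], grip=[0.35, 0.35, 0.35, 0.35, 0.35, 0.35, 0.35, 0.35, 0.35, 0.35])

```text
time_s: 26.6
eef_pos: [0.691, -0.0806, 0.0652]
eef_rot: [0.0, -0.432, 0.902, 0.002]
wrist_force: [-0.4, 0.1, -0.2]
opening: 0.35
grasp_force: 0.0
```

```bash
python3 - <<'E'
from h import *
o,T,c,P,W=tips(); print(o["eef_pos"],o["q"].round(2),o["wrist_force"].round(1))
k=(W[...,2]>.08)&(W[...,2]<.09)&(np.hypot(W[...,0]-.692,W[...,1]+.0825)<.04)&(np.abs(P[...,1])<.013); print(k.sum(),(P[k].mean(0)*1000).round(1),np.percentile(P[k]*1000,[1,50,99],axis=0).round(1))
Q=P*1000
for s in(-1,1):
    m=(Q[...,1]*s>11)&(Q[...,1]*s<18)&(Q[...,2]>-30)&(Q[...,2]<0)&(abs(Q[...,0])<13); print(s,m.sum(),np.percentile(Q[m],[2,50,98],axis=0).round(1).tolist())
E
```

```text
[ 0.69098083 -0.08056824  0.06517115] [-0.29  0.61  1.38  0.    1.16 -2.75] [-0.4  0.1 -0.2]
2123 [  1.7  -0.3 -20.6] [[-19.1  -7.2 -22.5]
 [  2.1  -0.5 -20.9]
 [ 19.3   6.5 -15.9]]
-1 362 [[-11.6, -17.8, -29.7], [3.3, -15.2, -18.9], [9.9, -15.0, -4.1]]
1 376 [[-11.4, 14.6, -29.7], [4.3, 14.8, -19.2], [10.0, 17.8, -4.5]]
```

Bar centred between the pads and engaged about 17 mm. Narrow to a loose fit, then turn clockwise (+z of the tool).

Emit:
play_rows(xyz=[[0, 0, 0], [0, 0, 0], [0, 0, 0], [0, 0, 0], [0, 0, 0], [0, 0, 0], [0, 0, 0], [0, 0, 0], [0, 0, 0], [0, 0, 0]], rot=[[0, 0, 0], [0, 0, 0], [0, 0, 0.1], [0, 0, 0.2], [0, 0, 0.3], [0, 0, 0.4], [0, 0, 0.5], [0, 0, 0.6], [0, 0, 0.7], [0, 0, 0.8]], grip=[0.21, 0.21, 0.21, 0.21, 0.21, 0.21, 0.21, 0.21, 0.21, 0.21])

```text
time_s: 27.9
eef_pos: [0.6912, -0.0807, 0.0657]
eef_rot: [-0.0, -0.045, 0.999, 0.001]
wrist_force: [-0.6, 0.7, -0.5]
opening: 0.208
grasp_force: 0.0
```

Emit:
play_rows(xyz=[[0, 0, 0], [0, 0, 0], [0, 0, 0], [0, 0, 0], [0, 0, 0], [0, 0, 0], [0, 0, 0], [0, 0, 0], [0, 0, 0], [0, 0, 0]], rot=[[0, 0, 0.08], [0, 0, 0.16], [0, 0, 0.24], [0, 0, 0.26], [0, 0, 0.26], [0, 0, 0.26], [0, 0, 0.26], [0, 0, 0.26], [0, 0, 0.26], [0, 0, 0.26]], grip=[0.21, 0.21, 0.21, 0.21, 0.21, 0.21, 0.3, 0.35, 0.35, 0.35])

```text
time_s: 29.15
eef_pos: [0.6911, -0.0806, 0.0654]
eef_rot: [-0.001, 0.083, 0.997, 0.001]
wrist_force: [0.3, -0.9, 0.6]
opening: 0.346
grasp_force: 0.0
```

```bash
python3 - <<'E'
from h import *
o,T,c,P,W=tips(); print(o["eef_pos"],o["q"].round(2),o["wrist_force"].round(1),o["torque"].round(2))
k=(W[...,2]>.08)&(W[...,2]<.09)&(np.hypot(W[...,0]-.692,W[...,1]+.0825)<.04)&(np.abs(P[...,1])<.013); print(k.sum(),(P[k].mean(0)*1000).round(1),cv2.minAreaRect((W[k][:,:2]*1000).astype(np.float32)))
print(np.degrees(np.arctan2(T[1,0],T[0,0])))
meas2(.775,-.05)
E
```

```text
[ 0.69109338 -0.0805817   0.06541665] [-0.29  0.61  1.38  0.    1.16 -1.69] [ 0.3 -0.9  0.6] [-0.03 -0.02 -0.02]
2117 [  2.    0.3 -20.4] ((691.0773315429688, -80.27000427246094), (14.09462833404541, 39.52299499511719), 82.48066711425781)
170.50768365001
scene mouth 777.2 -50.7 35.2 82
side mouth 770.4 -49.6 37.7 46
```

The bar now lies at -7.5°, about 60° clockwise from where it started, so the knob is at the on stop. Rising straight up and clear.

Emit:
play_rows(xyz=[[0, 0, -8], [0, 0, -20], [0, 0, -35], [0, 0, -60], [0, 0, -90], [0, 0, -115], [30, 0, -130], [60, 0, -140], [95, 0, -150], [110, 0, -150]], rot=[[0, 0, 0], [0, 0, 0], [0, 0, 0], [0, 0, 0], [0, 0, 0], [0, 0, 0], [0, 0, 0], [0, 0, 0], [0, 0, 0], [0, 0, 0]], grip=[0.35, 0.35, 0.35, 0.35, 0.35, 0.35, 0.35, 0.35, 0.35, 0.35])

```text
time_s: 30.55
eef_pos: [0.5821, -0.0627, 0.2181]
eef_rot: [0.001, 0.083, 0.997, 0.001]
wrist_force: [0.0, -0.2, 0.3]
opening: 0.35
grasp_force: 0.0
```

```bash
python3 - <<'E'
from h import *
print(pose()[0]["eef_pos"]); meas2(.775,-.05,save=9)
A,B=load("scene9"),load("side9")
for n,c in(("scene",A),("side",B)):
    P=cloud(c); V=c["color"].min(-1)
    k=(P[...,2]>.07)&(P[...,2]<.092)&(np.hypot(P[...,0]-.69,P[...,1]+.083)<.035); print(n,cv2.minAreaRect((P[k][:,:2]*1000).astype(np.float32)))
    s=(P[...,2]>.04)&(P[...,2]<.056)&(V>95)&(np.hypot(P[...,0]-.75,P[...,1]+.06)<.125); r=cv2.minAreaRect((P[s][:,:2]*1000).astype(np.float32)); print(np.round(r[0],1),np.round(r[1],1),r[2])
f=lambda i,s:cv2.resize(i,None,fx=s,fy=s,interpolation=cv2.INTER_CUBIC)
cv2.imwrite("pics/z9.png",np.hstack([f(A["color"][175:245,215:285,::-1],5.5),f(B["color"][140:210,260:330,::-1],5.5)]))
E
```

```text
[ 0.58211049 -0.06270038  0.21811947]
scene mouth 777.0 -51.8 34.9 83
side mouth 770.8 -51.8 36.2 51
scene ((693.5499267578125, -82.61564636230469), (13.552032470703125, 39.595977783203125), 79.69432830810547)
[750.5 -59.1] [181.6 139.6] 22.779550552368164
side ((686.8955078125, -81.58055877685547), (16.00707244873047, 39.93485641479492), 82.42341613769531)
[744.3 -57. ] [179.8 141.4] 21.819303512573242
```

View pics/z9.png

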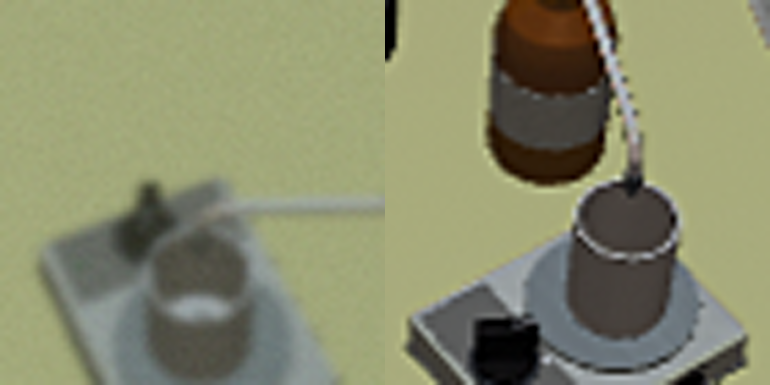

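The beaker is still centred under the spout: mouth around side (304,179), tip at (305,174). The knob bar has turned to on, and the gripper is clear. Handing in.

```bash
python3 -c "
from bench import ctrl
print(ctrl.hand_in())"
```

```text
the job is handed in; nothing more can be done
None
```

The stirrer, with the beaker still standing on its plate, is under the spout (tip about 2 mm from the mouth's centre), its knob is turned to on, and the job is handed in at about 31 s, with no verdict returned.

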